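Clamp the block in the swing-strap jig

TASK

Clamp the aluminium block in its jig on the desk: with the outside of a finger, push the blue strap round over the block until it rests against its stop, and then press the red cam lever fully down. Only push, do not pinch the strap or the lever between the fingers; leave the block in its nest and the other things on the desk alone.

Things in the scene. Friction and masses are not known exactly. Their poses are not given: they have to be found in the camera images.
- jig: Fixed holding jig: aluminium plate 150 x 84 mm on four posts, plate top 95 mm above the desk. Origin on the desk right under the axis of its upright swing post; x points from the post to the work nest (along the strap when it is over the work), y to the side where the strap stands open, z up. The plate covers x -53 to +97 mm, y -42 to +42 mm.
- strap (a joint): Swing of the blue clamp strap about the post, rad. 0 = over the work, against the steel stop pin; grows as it opens, counter-clockwise from above (jig x towards jig y); hard stops at 0 and 1.6; starts 0.9 to 1.4. It turns stiffly (0.15 N m, about 2 N near its nose) and stays where it is left. Flat bar 26 mm wide, from 16 mm behind the post axis to 95 mm in front of it.
- strap_nose (a point): Middle of the free end face of the strap, 95 mm from the post axis, 132 mm above the desk. The strap's underside is 126 mm and its top 138 mm above the desk; a steel bush on it, 62 mm from the post axis, reaches up to 148 mm, and the lever stands on it at the post. The pumps close in front of the jig are up to 121 mm high, and the open strap may hang over one.
- lever (a joint): Red cam lever on the strap above the post, rad. 0 = raised 0.95 rad above level; grows as it is pushed down; 0.95 = fully down, level (hard stop); starts at 0 to 0.15. It hinges on a level pin across the strap, on the post axis, 148 mm above the desk, and leans back, away from the nose. It stays where left (0.15 N m, rising to 6 N straight down 40 mm behind the post axis) and drives the pad 7 mm down.
- lever_end (a point): Middle of the free end face of the red lever, 78 mm from its hinge pin. The lever is 14 mm wide and 14 mm thick; when down its upper face is 155 mm above the desk.
- pad: Black rubber pressure pad, 14 mm across, under the strap 62 mm from the post axis. Origin on its axis; at rest it clears the top of the block by 4 mm. With the lever down and the strap over the work it presses on the block with about 12 N.
- fixture_block: Loose aluminium block with two bores, 26 x 50 x 20 mm, origin at the centre of its underside. It lies in the jig's nest between four fences 8 mm high with 1.5 mm play, its top 115 mm above the desk, its long side across the strap. It stays where it is.
- nest (a point): Where the block's origin belongs: on the plate top, between the fences, 61 mm from the post axis.
- bottle_white: White capped bottle, 28 mm across, 44 mm high, standing beside the jig; origin under its centre. To be left alone.
- vial_3: Amber glass vial with white cap, 22 mm across, 55 mm high, standing just behind the lever's end of the jig; origin under its centre. To be left alone.
- connector: Green terminal block, 13 x 32 x 15 mm, lying beyond the nose end of the jig; origin under its centre. To be left alone.
- beaker: Clear beaker, 57 mm across, 66 mm high, origin under its centre. To be left alone.
- petri_dish: Clear round dish, 55 mm across, 14 mm high, origin under its centre. To be left alone.
- clip_teal: Teal binder clip, 30 x 19 x 27 mm, origin under its centre. To be left alone.
- screwdriver: Small screwdriver with a red handle, 128 mm long, lying on the desk; origin under its centre. To be left alone.
Not all that is in view belongs to the job. What is shaped like the fixture_block but yellow is not meant.

How it is judged:
By the outcome, as a careful person would: the job done as asked, in the order asked, and still so for the second after the job is handed in, with the robot touching nothing.
It also fails if it takes over 45 s, if anything falls off the work surface, if the arm or the gripper's body presses on something with over 40 N, if the wrist force passes 120 N, or if a joint passes its speed limit or range.

ROBOT

A 6-joint arm with a two-finger parallel gripper is mounted at the origin on a cart in front of the work surface, level with it; the furniture and walls round the work are solid. World frame = base frame: x ahead of the robot, y to its left, z up, the work surface at z = 0. Lengths are in mm, angles in rad, forces in N, time in s.
With the tool pointing down it reaches from about 300 to 750 mm from the base axis. Payload 8.5 kg.
Tool frame: the origin (TCP) lies midway between the tips of the shut fingers; the grasp point (between the pads) lies 19 mm behind it (tcp_to_grasp is the distance from the TCP to the grasp point, in mm); z points along the fingers, y is the direction in which the jaws open and shut (so a half turn about z gives the same grasp; the last joint's range is limited). The gripper opens to 85 mm and grips with 20 to 120 N. Pads are 22 mm wide; open, the fingers measure 114 mm over their backs; the gripper's body (76 mm by 85 mm) begins 54 mm behind the grasp point. The pads swing forward as they close: fully open they stand 13 mm farther back than shut.
Start: joints at [1.033, 0.381, 1.297, -0, 1.464, -0.215], TCP at [174.464, 521.577, 231.322] pointing down, gripper open.
Joint ranges: [-3.11, 3.11], [-0.89, 2.33], [0.22, 2.48], [-1.42, 4.56], [0.17, 2.85], [-2.88, 2.88]. Speed limits (rad/s): [2.39, 2.39, 3.14, 3.14, 3.14, 3.14].

INTERFACE

Orientations are given as a rotation vector (axis times angle).
In Python, from workcell import * gives the robot as it stands.
- The arm moves only by the tool step_arm, never from a script. Its argument "series" is a list of rows, each a list of 2 entries, a list of its own where there are three numbers: the shift along the world's x, y, z in mm, then the turn, a rotation vector about the world's x, y, z in rad. A call has 1 to 10 rows; each row shifts and turns the commanded pose from where the row before left it; what a row does not reach is not made up. A row lasts 1/12 s, in which the tool goes at most 41.7 mm and 7.16 degrees, less where a joint would pass 70% of its speed; a pose out of reach is approached as far as the arm can. A call with a gripper value outside its range is refused whole. "claw" is the finger opening in mm, from 0 to 85.4, set as the call begins (left out, the last holds). The fingers move at their own pace and stop on an object; the grip force is fixed at half the most. Time passes only in rows, so rows that do not move let the fingers close. It gives the time, the measured TCP pose, the force and the opening at its end, in the units of the state.
- get_state(): the state, without advancing time (a new reading comes with each control period).
- capture(name): name is "scene" or "top" or "wrist"; returns a dict with "img" (480x640x3 uint8, red, green, blue), "fx", "fy", "cx", "cy" (pixels), "dist" ([k1, k2, p1, p2, k3] as OpenCV has them; the pictures are not rectified), "xyz" and "orientation" of the camera in the world. Camera axes: x right, y down, z forward; pixel columns grow to the right and rows downward; lengths in mm; the calibration is good to about 2 mm. A picture is of the moment at which its call begins. There is no depth.
- sign_off(): hands the job in, once; it reports no verdict.
Trained networks look in the newest picture that a camera, given by its name, has taken for a name from the list of things; names that differ only in an ending like _2 or _b are one class to them, and where a whole thing is asked for, a point or a joint stands for the part that bears it (a point fixed in the world has none). Each returns a list of dicts, best first, with "confidence" (0 to 1); they miss things now and then, are a little off and sometimes report something else, mostly with a low value. They report only what shows in the picture. A call takes as long as a camera call. They do not tell look-alikes from the thing itself.
- cut_out(camera, label): "region" (480x640 bool, what is visible of it) and "extent" ([left, top, right, bottom] in pixels, round what is visible of it).
The state is a dict: "t": time; "joint_positions": joint angles; "dq": joint speeds; "joint_torque": joint torques, N m; "tool_pos": TCP position; "ee_rot": TCP orientation; "wrist_force": force on the tool from outside, world axes, zero at the start; "moment": the same for the moment, N m; "gripper_width": finger opening in mm.
Only numpy, scipy, OpenCV 4.12 (cv2) and the standard library are available. Lean on these libraries where they do the work, as an engineer would, in place of code of your own. Each camera call takes 0.05 s, during which the arm holds its last target. There are 200 camera calls.

## Working session

There is one attempt and no reset: what is moved stays moved. The work goes in short steps, Python scripts to look and compute and a tool call to move; the robot and the scene stay as the last step left them, time stands still between calls to the robot, and variables do not carry over. Pictures are saved under pics/ and viewed, about 8 in all and at most 12, crops included, and the job is handed in when it is done.

Besides the shell and the picture viewer there is one more tool, called by a JSON object that holds its "api" and its "payload", one argument or row to a line. step_arm: Moves the arm, as the interface text tells. Its arguments: {"type":"object","properties":{"series":{"type":"array","items":{"type":"array"}},"claw":{"type":"number"}},"required":["series"]}

```bash
mkdir -p pics; ls; cat > h.py <<'E'
from workcell import *
import numpy as np, cv2
from scipy.spatial.transform import Rotation as R
def K(c): return np.array([[c["fx"],0,c["cx"]],[0,c["fy"],c["cy"]],[0,0,1.]])
def rot(c):
    o=np.array(c["orientation"],float)
    return R.from_rotvec(o).as_matrix() if o.size==3 else (o if o.shape==(3,3) else R.from_quat(o).as_matrix())
def ray(c,uv):
    p=cv2.undistortPoints(np.array([[uv]],float),K(c),np.array(c["dist"],float))[0,0]
    return rot(c)@np.array([p[0],p[1],1.])
def at(c,uv,z):
    d=ray(c,uv);o=np.array(c["xyz"],float);return o+d*(z-o[2])/d[2]
def proj(c,P):
    M=rot(c).T;t=-M@np.array(c["xyz"],float)
    return cv2.projectPoints(np.array(P,float).reshape(-1,1,3),cv2.Rodrigues(M)[0],t,K(c),np.array(c["dist"],float))[0][:,0]
def save(c,n,box=None,s=1):
    i=c["img"][:,:,::-1]
    if box: i=i[box[1]:box[3],box[0]:box[2]]
    cv2.imwrite("pics/"+n,cv2.resize(i,None,fx=s,fy=s,interpolation=cv2.INTER_CUBIC))
E
python3 - <<'E'
from h import *
import pickle
d={}
for n in("scene","top"):
    c=capture(n);d[n]=c;print(n,c["xyz"],c["orientation"],c["fx"])
    for l in("jig","strap","lever","fixture_block","vial_3","bottle_white","connector","pad"):
        print(l,[(np.round(r["confidence"],2),np.round(r["extent"]).tolist(),np.argwhere(r["region"]).mean(0)[::-1].round(1).tolist()) for r in cut_out(n,l)][:3])
pickle.dump(d,open("c.pkl","wb"))
a=np.vstack([d["scene"]["img"],d["top"]["img"]])[:,:,::-1]
save(d["scene"],"s1.png",s=1.25);save(d["top"],"t1.png",s=1.25)
print(get_state())
E
```

```text
pics
scene [-179.22504747 -608.50955441  687.10107334] [-1.92772658  0.93867768 -0.56565538] 505.21063402043717
jig [(np.float64(0.81), [248.0, 192.0, 317.0, 275.0], [286.1, 241.5])]
strap [(np.float64(0.93), [257.0, 196.0, 307.0, 241.0], [282.5, 224.8])]
lever [(np.float64(0.47), [286.0, 194.0, 309.0, 224.0], [297.6, 207.0])]
fixture_block [(np.float64(0.76), [203.0, 262.0, 225.0, 278.0], [212.8, 268.6])]
vial_3 [(np.float64(0.39), [175.0, 292.0, 201.0, 311.0], [188.1, 299.1]), (np.float64(0.28), [248.0, 194.0, 314.0, 277.0], [285.9, 241.2])]
bottle_white [(np.float64(0.59), [275.0, 250.0, 284.0, 257.0], [277.1, 254.0]), (np.float64(0.57), [259.0, 226.0, 274.0, 236.0], [266.1, 229.0])]
connector []
pad [(np.float64(0.44), [257.0, 227.0, 274.0, 235.0], [265.1, 229.1]), (np.float64(0.39), [256.0, 195.0, 307.0, 240.0], [282.9, 224.7])]
top [ 505.32318273  -38.23855038 1416.39087295] [-2.20034458  2.18971833 -0.04628693] 606.1863550358041
jig [(np.float64(0.69), [211.0, 174.0, 286.0, 250.0], [248.7, 209.0])]
strap [(np.float64(0.57), [240.0, 172.0, 261.0, 247.0], [251.1, 212.9])]
lever 
[... 620 characters left out ...]
.0, 204.0], [253.6, 189.5])]
{'t': 0.9, 'joint_positions': array([ 1.03268892e+00,  3.80599920e-01,  1.29741253e+00,  1.36003255e-05,
        1.46361422e+00, -2.15276902e-01]), 'dq': array([-0.00178388,  0.00089782, -0.00061983, -0.00117561,  0.00043233,
       -0.00138363]), 'joint_torque': array([-3.69730333e-04, -4.48325908e+01, -2.31472206e+01, -2.16939602e-04,
        5.34413120e-04, -2.47604834e-05]), 'tool_pos': array([174.46203777, 521.56962764, 231.31821046]), 'ee_rot': array([-5.04899989e-01, -3.10072939e+00,  4.18837868e-05]), 'wrist_force': array([-0.71631451, -0.25408776, -0.60450353]), 'moment': array([-0.01092869,  0.0429861 ,  0.02063978]), 'gripper_width': 85.02671198471715}
```

```bash
python3 - <<'E'
from h import *
import pickle
d=pickle.load(open("c.pkl","rb"))
a=cv2.resize(d["top"]["img"][140:290,160:320],None,fx=4,fy=4,interpolation=2)
cv2.imwrite("pics/t2.png",a[:,:,::-1])
b=cv2.resize(d["scene"]["img"][170:320,160:340],None,fx=4,fy=4,interpolation=2)
cv2.imwrite("pics/s2.png",b[:,:,::-1])
E
```

```text
(no output)
```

View pics/t2.png

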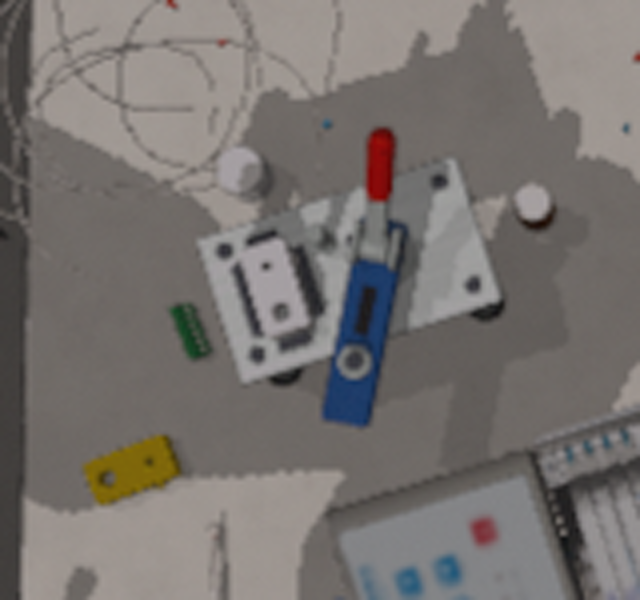

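View pics/s2.png

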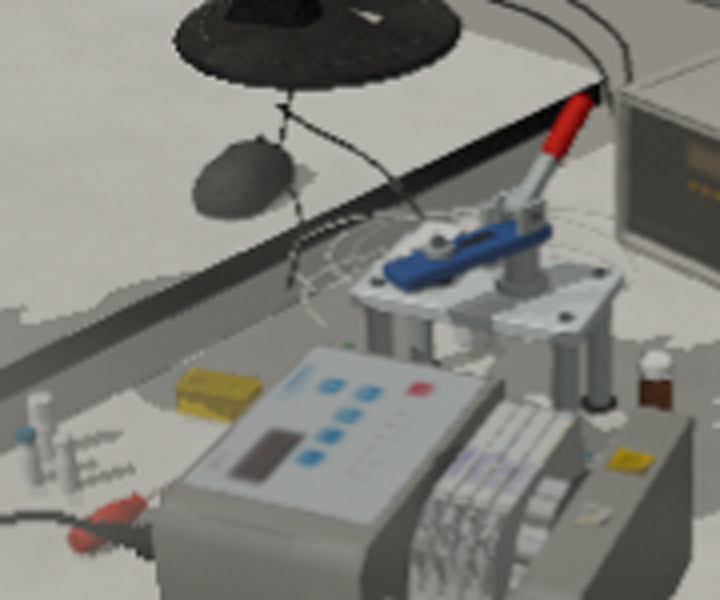

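View pics/t1.png

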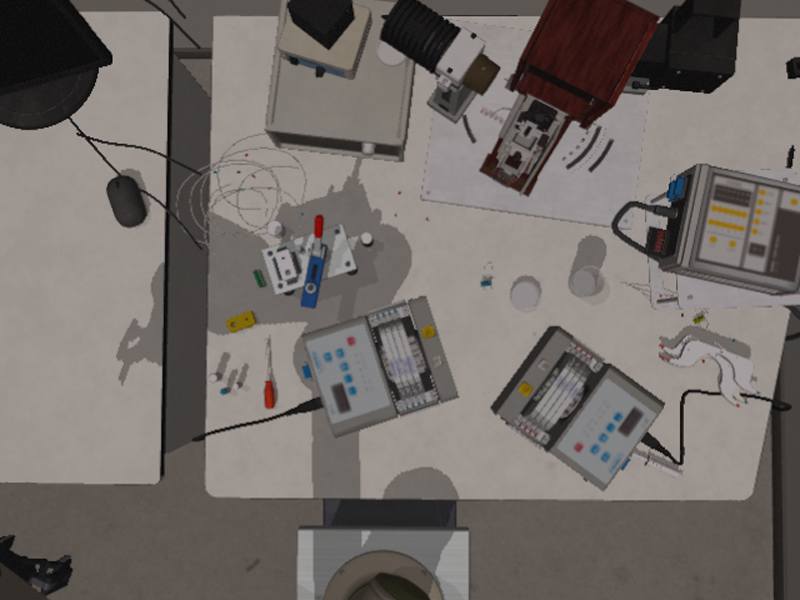

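```bash
python3 - <<'E'
from h import *
import pickle
from scipy.optimize import least_squares
d=pickle.load(open("c.pkl","rb"));c=d["top"];s=d["scene"]
f=lambda p:(160+p[0]/4-.4,140+p[1]/4-.4)
pc=[(198,240),(452,160),(500,300),(245,383)]  # nose/-y, lever/-y, lever/+y, nose/+y
J=np.array([[97,-42],[-53,-42],[-53,42],[97,42.]])
W=np.array([at(c,f(p),95)[:2] for p in pc]);print(W.round(1))
def T(x,P): 
    C,S=np.cos(x[2]),np.sin(x[2]);return P@np.array([[C,S],[-S,C]])+x[:2]
r=least_squares(lambda x:(T(x,J)-W).ravel(),[550,140,1.7]);print("jig",r.x.round(3),r.fun.round(1))
x=r.x;o=x[:2]
n=np.mean([at(c,f(p),138)[:2] for p in[(323,420),(370,427)]],0);b=at(c,f((354,360)),148)[:2]
for q,nm in((n,"nose"),(b,"bush")): v=q-o;print(nm,q.round(1),np.hypot(*v).round(1),(np.arctan2(v[1],v[0])-x[2]).round(3))
e=at(c,f((381,135)),148+78*np.sin(.9))[:2];v=e-o;print("leverend",e,np.hypot(*v),np.arctan2(v[1],v[0])-x[2])
for nm,p,z in(("bottle",(241,170),44),("vial",(535,203),55),("pumpcorner",(330,512),121),("pump2",(530,455),121)): print(nm,at(c,f(p),z)[:2].round(1))
# check in scene: nose middle and lever end
print(proj(s,[[*n,132],[*o,95]]), [(p-np.array([160,170]))*4 for p in proj(s,[[*n,132],[*o,148],[*e,148+78*np.sin(.9)]])])
R0=R.from_rotvec(get_state()["ee_rot"]).as_matrix();print(R0.round(2))
E
```

```text
[[657.8 212. ]
 [702.4  73. ]
 [625.5  46.1]
 [579.4 185.2]]
jig [648.194 108.184   1.891] [-0.2  1.5  2.3 -2.  -0.5 -1.4 -1.6  1.9]
nose [555.8 123.9] 93.7 1.082
bush [588.8 119.1] 60.4 1.069
leverend [697.88609038  99.1778769 ] 50.5017081568975 -2.0699260103914163
bottle [703.8 197.6]
vial [684.2  29.3]
pumpcorner [509.1 134.4]
pump2 [540.1  27.8]
[[258.91467343 239.69681063]
 [290.27289493 241.11616279]] [array([395.65869371, 278.78724253]), array([519.99628453, 206.98128716]), array([583.90177301,  91.76134905])]
[[-0.95  0.32 -0.  ]
 [ 0.32  0.95 -0.  ]
 [ 0.   -0.   -1.  ]]
```

The block that is meant is the silvery one in the nest, at about (229, 212) in the top picture. The yellow look-alike is at about (193, 257). The jig fit has residuals of about 2 mm, and the nose and lever radii agree with the sizes given. I'm now approaching the open side of the strap with the fingers shut.

{"api": "step_arm", "payload": {
  "series": [
    [[26, -30, 0], [0, 0, 0]],
    [[26, -30, 0], [0, 0, 0]],
    [[26, -30, 0], [0, 0, 0]],
    [[26, -30, 0], [0, 0, 0]],
    [[26, -30, 0], [0, 0, 0]],
    [[26, -30, 0], [0, 0, 0]],
    [[26, -30, 0], [0, 0, 0]],
    [[26, -30, 0], [0, 0, 0]],
    [[26, -30, 0], [0, 0, 0]],
    [[26, -30, 0], [0, 0, 0]]
  ],
  "claw": 0
}}

```text
t: 1.73
tool_pos: [435.4, 219.8, 231.5]
ee_rot: [0.505, 3.1, 0.0]
wrist_force: [0.8, 0.6, -0.0]
gripper_width: 0.4
```

{"api": "step_arm", "payload": {
  "series": [
    [[25, -30, 0], [0, 0, 0.05]],
    [[25, -30, 0], [0, 0, 0.05]],
    [[25, -30, 0], [0, 0, 0.05]],
    [[25, -30, 0], [0, 0, 0]],
    [[25, -30, 0], [0, 0, 0]],
    [[0, 0, 0], [0, 0, 0]],
    [[0, 0, 0], [0, 0, 0]]
  ]
}}

```text
t: 2.32
tool_pos: [560.2, 70.1, 230.7]
ee_rot: [-0.275, -3.129, -0.0]
wrist_force: [0.1, 0.8, 1.2]
gripper_width: 0.1
```

{"api": "step_arm", "payload": {
  "series": [
    [[0, 0, -35], [0, 0, 0]],
    [[0, 0, -35], [0, 0, 0]],
    [[0, 0, -25], [0, 0, 0]],
    [[0, 0, -8], [0, 0, 0]],
    [[0, 0, 0], [0, 0, 0]]
  ]
}}

```text
t: 2.73
tool_pos: [558.3, 72.5, 127.1]
ee_rot: [-0.269, -3.126, -0.0]
wrist_force: [0.1, -0.2, 0.3]
gripper_width: -0.1
```

```bash
python3 - <<'E'
from h import *
c=capture("scene");a=cv2.resize(c["img"][150:290,190:370],None,fx=4,fy=4,interpolation=2)
cv2.imwrite("pics/s3.png",a[:,:,::-1]);s=get_state();print(s["tool_pos"],s["wrist_force"])
# circular push path about the post, tool rotating along
o=np.array([648.2,108.2])
def P(th,off):
    w=1.891+th;u=np.array([np.cos(w),np.sin(w)]);return o+80*u+off*np.array([-u[1],u[0]])
p=np.array(s["tool_pos"][:2])
for th,off in [(1.075,32),(1.0,27.5)]+[(t,27.5) for t in np.arange(.9,-.05,-.1)]: q=P(th,off);print(round(th,2),q.round(1),(q-p).round(1));p=q
E
```

```text
[559.2913064   72.33393369 128.86321845] [ 0.06279302 -0.33209259  0.58811868]
1.07 [563.8  90.7] [ 4.5 18.3]
1.0 [563.9 101.4] [ 0.  10.7]
0.9 [563.6 109.8] [-0.3  8.5]
0.8 [564.2 118.3] [0.6 8.4]
0.7 [565.6 126.6] [1.4 8.3]
0.6 [567.9 134.8] [2.3 8.2]
0.5 [570.9 142.7] [3.1 7.9]
0.4 [574.8 150.2] [3.8 7.5]
0.3 [579.3 157.3] [4.6 7.1]
0.2 [584.6 163.9] [5.2 6.6]
0.1 [590.5 170. ] [5.9 6.1]
0.0 [596.9 175.5] [6.5 5.5]
```

View pics/s3.png

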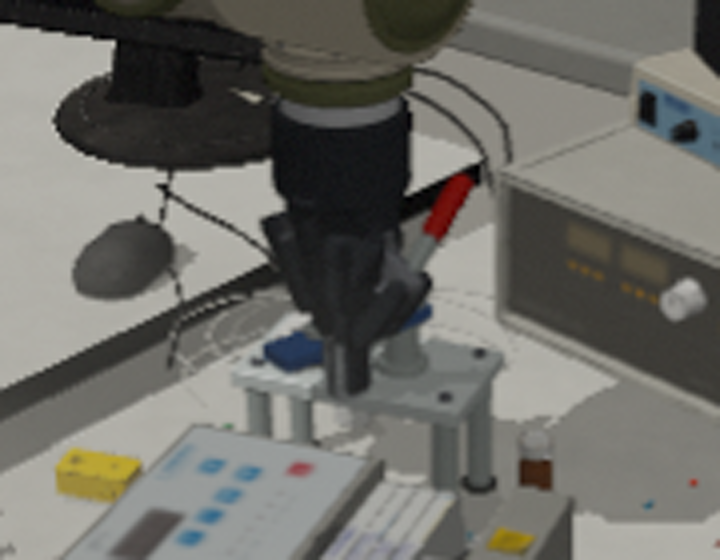

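The shut fingers stand beside the strap (finger tip at about (347, 385) in the crop, strap nose at (290, 350)). They are clear of the pump and the plate. Next I push round the arc, turning the tool with the strap.

{"api": "step_arm", "payload": {
  "series": [
    [[4, 9, 0], [0, 0, 0]],
    [[1, 9, 0], [0, 0, 0]],
    [[0, 11, 0], [0, 0, -0.08]],
    [[0, 8, 0], [0, 0, -0.1]],
    [[1, 8, 0], [0, 0, -0.1]],
    [[1, 8, 0], [0, 0, -0.1]],
    [[2, 8, 0], [0, 0, -0.1]],
    [[3, 8, 0], [0, 0, -0.1]],
    [[4, 8, 0], [0, 0, -0.1]]
  ]
}}

```text
t: 3.53
tool_pos: [575.3, 150.0, 129.8]
ee_rot: [1.305, 2.857, 0.0]
wrist_force: [-2.8, -0.6, 2.0]
gripper_width: 0.3
```

{"api": "step_arm", "payload": {
  "series": [
    [[4, 7, 0], [0, 0, -0.1]],
    [[5, 7, 0], [0, 0, -0.1]],
    [[3, 3, 0], [0, 0, -0.05]]
  ]
}}

```text
t: 3.78
tool_pos: [587.8, 167.4, 129.8]
ee_rot: [1.65, 2.672, 0.002]
wrist_force: [-3.2, -0.7, 1.2]
gripper_width: -0.1
```

{"api": "step_arm", "payload": {
  "series": [
    [[3, 3, 0], [0, 0, -0.05]],
    [[3, 3, 0], [0, 0, -0.05]],
    [[3, 2, 0], [0, 0, -0.04]],
    [[0, 0, 0], [0, 0, 0]]
  ]
}}

```text
t: 4.12
tool_pos: [596.9, 175.1, 129.6]
ee_rot: [1.829, 2.553, 0.003]
wrist_force: [-1.5, -0.2, 0.1]
gripper_width: -0.1
```

{"api": "step_arm", "payload": {
  "series": [
    [[1.5, 0.5, 0], [0, 0, 0]],
    [[0, 0, 0], [0, 0, 0]]
  ]
}}

```text
t: 4.28
tool_pos: [598.1, 175.1, 129.4]
ee_rot: [1.826, 2.556, 0.003]
wrist_force: [-2.6, 2.1, 5.4]
gripper_width: -0.4
```

{"api": "step_arm", "payload": {
  "series": [
    [[1.5, 0.5, 0], [0, 0, 0]],
    [[0, 0, 0], [0, 0, 0]]
  ]
}}

```text
t: 4.45
tool_pos: [599.5, 175.4, 129.4]
ee_rot: [1.827, 2.555, 0.003]
wrist_force: [-3.9, 3.3, 6.1]
gripper_width: -0.1
```

{"api": "step_arm", "payload": {
  "series": [
    [[1.5, 0.5, 0], [0, 0, 0]],
    [[0, 0, 0], [0, 0, 0]]
  ]
}}

```text
t: 4.62
tool_pos: [601.0, 175.9, 129.4]
ee_rot: [1.827, 2.555, 0.003]
wrist_force: [-3.5, 3.0, 7.1]
gripper_width: -0.0
```

```bash
python3 - <<'E'
from h import *
c=capture("scene");t=capture("top")
a=cv2.resize(c["img"][190:270,225:325],None,fx=5,fy=5,interpolation=2)
b=cv2.resize(t["img"][150:250,190:300],None,fx=4,fy=4,interpolation=2)
o=np.full((800,500,3),0,np.uint8);o[:400]=a;o[400:,:440]=b
o=np.zeros((400,940,3),np.uint8);o[:,:500]=a;o[:,500:]=b
cv2.imwrite("pics/s4.png",cv2.resize(o,None,fx=.85,fy=.85)[:,:,::-1])
E
```

```text
(no output)
```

View pics/s4.png

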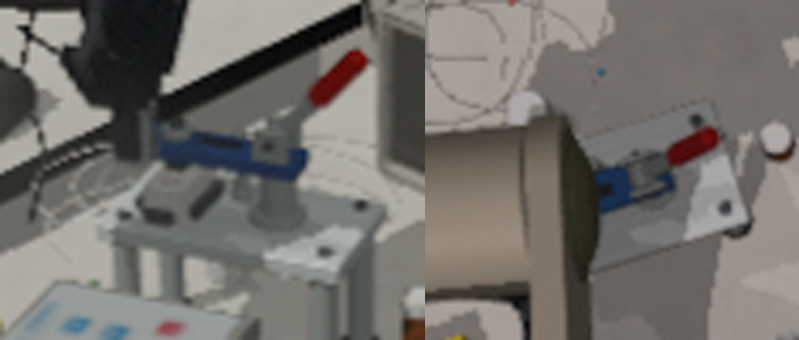

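```bash
python3 - <<'E'
from h import *
o=np.array([648.2,108.2])
def S(x,y,z,th):
    w=1.891+th;u=np.array([np.cos(w),np.sin(w)]);return [*(o+x*u+y*np.array([-u[1],u[0]])),z]
c=capture("scene")
for th in(0,.15,.3):
    p=lambda *a:((proj(c,[S(*a,th)])[0]-[225,190])*5*.85).round(0)
    print("scene",th,"bush",p(62,0,148),"rear",p(-16,13,138),p(-16,-13,138),"noseTop",p(95,13,138),p(95,-13,138),"lev",p(-50,0,210))
s=get_state();print(((proj(c,[s["tool_pos"]])[0]-[225,190])*4.25).round())
t=capture("top")
for th in(0,.15,.3):
    p=lambda *a:((proj(t,[S(*a,th)])[0]-[190,150])*4*.85+[425,0]).round(0)
    print("top",th,"rear",p(-16,13,138),p(-16,-13,138),"lev",p(-50,0,210))
b=cv2.resize(c["img"][200:245,235:315],None,fx=10,fy=10,interpolation=2)
cv2.imwrite("pics/s5.png",b[:,:,::-1])
E
```

```text
scene 0 bush [176. 118.] rear [294. 165.] [311. 146.] noseTop [115. 134.] [135. 115.] lev [360.  47.]
scene 0.15 bush [171. 124.] rear [299. 164.] [309. 143.] noseTop [109. 145.] [123. 125.] lev [364.  42.]
scene 0.3 bush [167. 132.] rear [303. 162.] [306. 141.] noseTop [107. 156.] [114. 136.] lev [365.  37.]
[133. 159.]
top 0 rear [674. 188.] [661. 149.] lev [710. 137.]
top 0.15 rear [675. 184.] [657. 147.] lev [705. 125.]
top 0.3 rear [676. 179.] [652. 145.] lev [699. 114.]
```

View pics/s5.png

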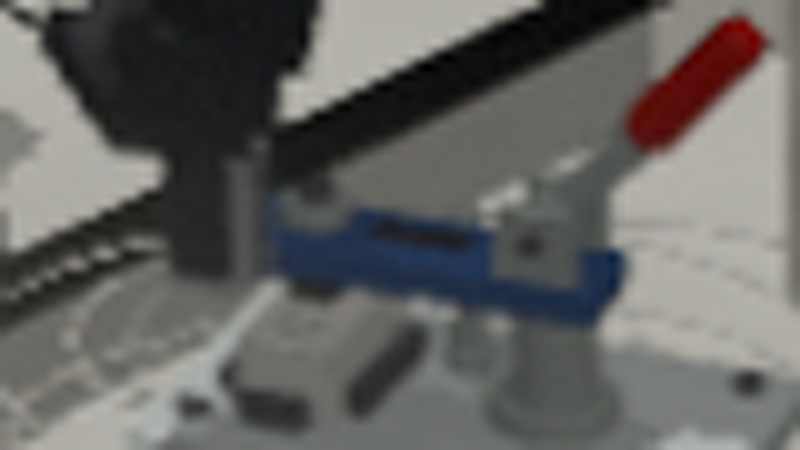

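The strap is within about 0.05 rad of its stop. The upward force suggests that part of the finger linkage is brushing the bush. I'll ease back, raise the tool a little, shift it outwards and finish the push.

{"api": "step_arm", "payload": {
  "series": [
    [[-5, -1.5, 0], [0, 0, 0]],
    [[-2.5, 7, 4], [0, 0, 0]],
    [[0, 0, 0], [0, 0, 0]]
  ]
}}

```text
t: 5.07
tool_pos: [593.2, 181.4, 133.1]
ee_rot: [1.828, 2.555, 0.001]
wrist_force: [-0.0, 0.5, 0.1]
gripper_width: 0.1
```

{"api": "step_arm", "payload": {
  "series": [
    [[3, 1, 0], [0, 0, 0]],
    [[2, 0.5, 0], [0, 0, 0]],
    [[0, 0, 0], [0, 0, 0]]
  ]
}}

```text
t: 5.32
tool_pos: [598.9, 182.0, 132.0]
ee_rot: [1.829, 2.554, -0.0]
wrist_force: [-0.6, 0.2, 0.1]
gripper_width: -0.2
```

{"api": "step_arm", "payload": {
  "series": [
    [[2, 0.7, 0], [0, 0, 0]],
    [[0, 0, 0], [0, 0, 0]]
  ]
}}

```text
t: 5.48
tool_pos: [600.5, 182.8, 132.0]
ee_rot: [-1.829, -2.554, 0.001]
wrist_force: [0.0, 0.4, -0.3]
gripper_width: -0.1
```

{"api": "step_arm", "payload": {
  "series": [
    [[2, 0.7, 0], [0, 0, 0]],
    [[0, 0, 0], [0, 0, 0]]
  ]
}}

```text
t: 5.65
tool_pos: [602.4, 183.6, 132.0]
ee_rot: [-1.828, -2.554, 0.001]
wrist_force: [-1.1, 0.4, -0.4]
gripper_width: 0.1
```

{"api": "step_arm", "payload": {
  "series": [
    [[1.5, 0.5, 0], [0, 0, 0]],
    [[0, 0, 0], [0, 0, 0]]
  ]
}}

```text
t: 5.82
tool_pos: [603.6, 184.1, 132.1]
ee_rot: [-1.828, -2.553, 0.001]
wrist_force: [-3.6, -0.4, -1.0]
gripper_width: 0.2
```

{"api": "step_arm", "payload": {
  "series": [
    [[1.5, 0.5, 0], [0, 0, 0]],
    [[0, 0, 0], [0, 0, 0]]
  ]
}}

```text
t: 5.98
tool_pos: [603.9, 184.2, 132.0]
ee_rot: [-1.827, -2.552, 0.006]
wrist_force: [-9.6, -1.2, 2.8]
gripper_width: 0.0
```

{"api": "step_arm", "payload": {
  "series": [
    [[1, 0.3, 0], [0, 0, 0]],
    [[0, 0, 0], [0, 0, 0]]
  ]
}}

```text
t: 6.15
tool_pos: [604.0, 184.2, 132.0]
ee_rot: [-1.826, -2.551, 0.009]
wrist_force: [-14.7, -3.5, 3.9]
gripper_width: -0.0
```

{"api": "step_arm", "payload": {
  "series": [
    [[1, 0.3, 0], [0, 0, 0]],
    [[0, 0, 0], [0, 0, 0]]
  ]
}}

```text
t: 6.32
tool_pos: [604.1, 184.3, 131.9]
ee_rot: [-1.825, -2.55, 0.012]
wrist_force: [-18.5, -4.7, 6.5]
gripper_width: 0.0
```

The strap is against its stop: it no longer moves and the force climbs to about 19 N. I'll back off, lift and go over to the lever.

{"api": "step_arm", "payload": {
  "series": [
    [[-10, -3, 0], [0, 0, 0]],
    [[-12, -4, 0], [0, 0, 0]],
    [[0, 0, 38], [0, 0, 0]],
    [[0, 0, 38], [0, 0, 0]],
    [[0, 0, 36], [0, 0, 0]],
    [[0, 0, 0], [0, 0, 0]]
  ]
}}

```text
t: 6.82
tool_pos: [588.0, 178.3, 252.5]
ee_rot: [1.822, 2.545, 0.015]
wrist_force: [0.8, -0.0, -0.0]
gripper_width: -0.4
```

{"api": "step_arm", "payload": {
  "series": [
    [[18, -27, 0], [0, 0, 0]],
    [[18, -27, 0], [0, 0, 0]],
    [[18, -27, 0], [0, 0, 0]],
    [[18, -26, 0], [0, 0, 0]],
    [[0, 0, 0], [0, 0, 0]],
    [[0, 0, 0], [0, 0, 0]]
  ]
}}

```text
t: 7.32
tool_pos: [658.4, 69.4, 243.6]
ee_rot: [1.832, 2.552, 0.0]
wrist_force: [-0.4, 0.9, -0.5]
gripper_width: 0.5
```

```bash
python3 - <<'E'
from h import *
c=capture("scene");s=get_state();print(s["tool_pos"])
o=np.array([648.2,108.2]);w=1.891;u=np.array([np.cos(w),np.sin(w)]);v=np.array([-u[1],u[0]])
r=s["tool_pos"][:2]-o;print(r@u,r@v,"go",(o-40*u-s["tool_pos"][:2]).round(1))
print((proj(c,[s["tool_pos"],[*(o+62*u),148],[*(o+95*u),138]])-[230,180])*7)
cv2.imwrite("pics/s6.png",cv2.resize(c["img"][180:260,230:340],None,fx=7,fy=7,interpolation=2)[:,:,::-1])
E
```

```text
[657.79000551  70.70125364 244.03259482]
-38.611284004616984 2.7005429196549975 go [ 3.  -0.5]
[[522.73663751  50.55394256]
 [255.22608456 263.87419803]
 [170.84678877 274.77898227]]
```

View pics/s6.png

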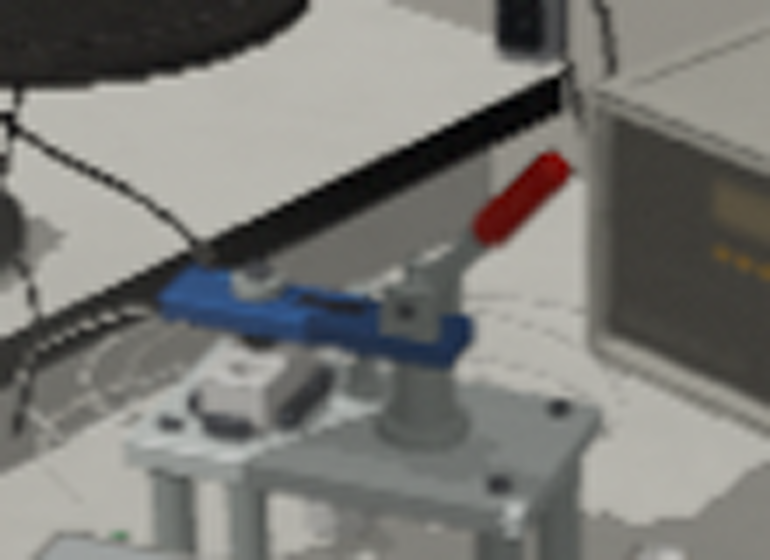

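The strap lies over the block (bush at (258, 275), nose at (185, 285) in the crop), and the finger tip shows at about (530, 50), above the red lever. I'm pressing down in stages.

{"api": "step_arm", "payload": {
  "series": [
    [[3, -0.5, -12], [0, 0, 0]],
    [[0, 0, -12], [0, 0, 0]],
    [[0, 0, -8], [0, 0, 0]],
    [[0, 0, -8], [0, 0, 0]],
    [[0, 0, -8], [0, 0, 0]]
  ]
}}

```text
t: 7.78
tool_pos: [661.0, 70.8, 197.2]
ee_rot: [1.826, 2.552, 0.002]
wrist_force: [-0.1, 0.4, 2.6]
gripper_width: 0.0
```

{"api": "step_arm", "payload": {
  "series": [
    [[0, 0, -8], [0, 0, 0]],
    [[0, 0, -8], [0, 0, 0]],
    [[0, 0, -8], [0, 0, 0]],
    [[0, 0, -6], [0, 0, 0]],
    [[0, 0, 0], [0, 0, 0]]
  ]
}}

```text
t: 8.2
tool_pos: [660.1, 70.7, 164.7]
ee_rot: [-1.828, -2.553, 0.002]
wrist_force: [0.0, 0.2, 0.5]
gripper_width: -0.0
```

{"api": "step_arm", "payload": {
  "series": [
    [[0, 0, -4], [0, 0, 0]],
    [[0, 0, -3], [0, 0, 0]],
    [[0, 0, 0], [0, 0, 0]]
  ]
}}

```text
t: 8.45
tool_pos: [660.5, 70.3, 159.0]
ee_rot: [1.829, 2.554, -0.0]
wrist_force: [-0.1, -0.9, 1.3]
gripper_width: 0.2
```

{"api": "step_arm", "payload": {
  "series": [
    [[0, 0, -2], [0, 0, 0]],
    [[0, 0, 0], [0, 0, 0]]
  ]
}}

```text
t: 8.62
tool_pos: [660.6, 70.3, 157.3]
ee_rot: [1.829, 2.554, 0.0]
wrist_force: [1.1, -1.9, 2.5]
gripper_width: 0.1
```

{"api": "step_arm", "payload": {
  "series": [
    [[0, 0, -1.5], [0, 0, 0]],
    [[0, 0, 0], [0, 0, 0]]
  ]
}}

```text
t: 8.78
tool_pos: [660.6, 70.4, 155.9]
ee_rot: [1.829, 2.554, 0.0]
wrist_force: [1.5, -2.0, 4.0]
gripper_width: 0.3
```

{"api": "step_arm", "payload": {
  "series": [
    [[0, 0, -1.5], [0, 0, 0]],
    [[0, 0, 0], [0, 0, 0]]
  ]
}}

```text
t: 8.95
tool_pos: [660.7, 70.3, 155.0]
ee_rot: [1.828, 2.553, 0.0]
wrist_force: [1.2, -4.3, 6.2]
gripper_width: -0.2
```

{"api": "step_arm", "payload": {
  "series": [
    [[0, 0, -1.5], [0, 0, 0]],
    [[0, 0, 0], [0, 0, 0]]
  ]
}}

```text
t: 9.12
tool_pos: [660.8, 70.4, 154.8]
ee_rot: [1.828, 2.552, 0.002]
wrist_force: [-1.9, -3.7, 13.1]
gripper_width: -0.2
```

{"api": "step_arm", "payload": {
  "series": [
    [[0, 0, -1], [0, 0, 0]],
    [[0, 0, 0], [0, 0, 0]]
  ]
}}

```text
t: 9.28
tool_pos: [660.9, 70.3, 154.7]
ee_rot: [1.827, 2.552, 0.002]
wrist_force: [-4.2, -3.2, 18.5]
gripper_width: 0.0
```

Hard stop at 154.8 mm (155 mm expected), with the force rising. I'll go straight up, clear away and check.

{"api": "step_arm", "payload": {
  "series": [
    [[0, 0, -0.5], [0, 0, 0]],
    [[0, 0, 8], [0, 0, 0]],
    [[0, 0, 30], [0, 0, 0]],
    [[0, 0, 35], [0, 0, 0]],
    [[0, 0, 30], [0, 0, 0]],
    [[-35, -10, 0], [0, 0, 0]],
    [[-38, -10, 0], [0, 0, 0]],
    [[-38, -10, 0], [0, 0, 0]],
    [[-38, -10, 0], [0, 0, 0]],
    [[-38, -10, 0], [0, 0, 0]]
  ]
}}

```text
t: 10.12
tool_pos: [471.0, 21.1, 253.4]
ee_rot: [-1.827, -2.553, 0.0]
wrist_force: [0.3, 0.3, -0.1]
gripper_width: 0.0
```

{"api": "step_arm", "payload": {
  "series": [
    [[-38, -10, 0], [0, 0, 0]],
    [[-30, -10, 0], [0, 0, 0]],
    [[0, 0, 0], [0, 0, 0]],
    [[0, 0, 0], [0, 0, 0]]
  ]
}}

```text
t: 10.45
tool_pos: [404.5, 0.8, 254.4]
ee_rot: [-1.83, -2.553, -0.001]
wrist_force: [0.7, -0.4, -0.3]
gripper_width: -0.2
```

```bash
python3 - <<'E'
from h import *
c=capture("scene");t=capture("top");print(get_state()["tool_pos"],get_state()["wrist_force"])
a=cv2.resize(c["img"][180:280,230:330],None,fx=4,fy=4,interpolation=2)
b=cv2.resize(t["img"][160:260,190:290],None,fx=4,fy=4,interpolation=2)
cv2.imwrite("pics/s7.png",np.hstack([a,b])[:,:,::-1])
E
```

```text
[406.00663187   0.83957325 254.20041659] [ 0.5828127  -0.38447788 -0.15949725]
```

View pics/s7.png

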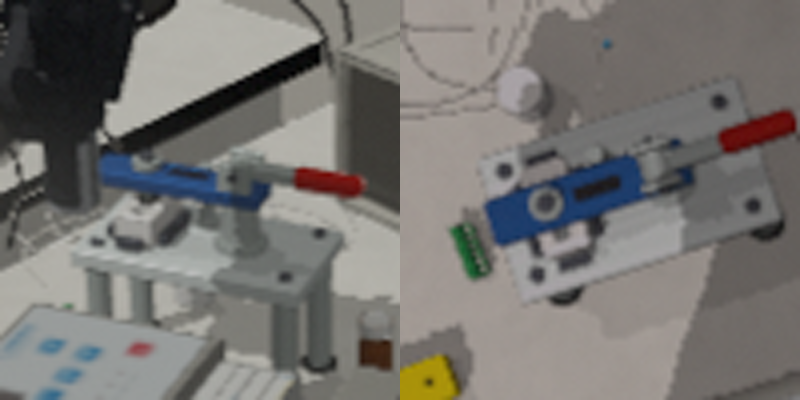

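The strap lies centred over the block, parallel to the plate's edges and against the pin at (595, 158). The lever is down and in line, with its end at (790, 125) on the right. The block is in its nest, and the bottle, vial and connector stand where they were. The robot is clear, so I'm handing in.

```bash
python3 -c "from workcell import *; print(sign_off())"
```

```text
the job is handed in; nothing more can be done
None
```

The block is clamped. With the fingers shut, I pushed the blue strap round with the outside of a finger until it met its stop, then pressed the red lever down. I handed in about 10.5 s into the run, with the arm clear and nothing touched.

- **Strap:** it stopped moving at the stop while the force rose to about 19 N. The last picture shows it over the block, in line with the plate and against the pin.
- **Lever:** the finger stopped at 154.7 mm (155 mm expected) at 18.5 N, then I pressed 0.5 mm further before lifting. In the last picture the lever is level.
- **Surroundings:** in the last picture the block is in its nest, and the bottle, vial and connector look unmoved. I did not check the beaker, dish, clip and screwdriver after the job, but the arm never went near them.
- **Upset on the way:** near the end of the first push there was an upward force of about 7 N, probably the finger linkage brushing the strap's bush. I backed off, raised the tool 4 mm, shifted outwards and finished the push.
- **Disagreement:** the strap's final contact came a few millimetres past where my jig fit put it. I put that down to a small error in the fitted jig angle.

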